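# Refit the dust extractor's exhaust filter and hold its cover shut

## Robot

A 6-joint arm with a two-finger parallel gripper is mounted at the origin on the work surface. World frame = base frame: x ahead of the robot, y to its left, z up, the work surface at z = 0. Lengths are in m, angles in degrees, forces in N, time in s.
With the tool pointing down it reaches from about 0.3 to 0.75 m from the base axis. Payload 8.5 kg.
Tool frame: the origin (TCP) lies on the mounting face of the last link; the fingertips stand 173 mm ahead of it and the grasp point (between the pads) lies 155 mm ahead of it (env.tips_ahead is the distance from the TCP to the fingertips, in m); x points along the fingers, z is the direction in which the jaws open and shut, and the axes are right-handed (so a half turn about x gives the same grasp; the last joint's range is limited). The gripper opens to 85 mm and grips with 20 to 120 N. Pads are 22 mm wide; open, the fingers measure 114 mm over their backs; the gripper's body (76 mm by 85 mm) begins 54 mm behind the grasp point. The pads swing forward as they close: fully open they stand 13 mm farther back than shut.
Start: joints at [55.101, 21.807, 74.336, -0, 83.858, -12.336], TCP at [0.211, 0.508, 0.405] pointing down, gripper open.
Joint ranges: [-178.18, 178.18], [-50.72, 133.34], [12.68, 142.11], [-81.47, 261.47], [9.98, 163.14], [-165.26, 165.26]. Speed limits (degrees/s): [136.94, 136.94, 180, 180, 180, 180].

## Interface

Orientations are given as a 3x3 rotation matrix whose columns are the frame's x, y, z axes.
In Python, from rig import env, optics gives the robot as it stands.
- The arm moves only by the shell command python3 -m inch 'ROWS' [FORCE]. ROWS is JSON, a list of rows, each a list of 3 entries, a list of its own where there are three numbers: the closure, from -1 (fully open) to 1 (shut), then the shift along the tool's x, y, z in units of 30 mm (1.0 is 30 mm), then the turn about the tool's x in units of 5 degrees (1.0 is 5 degrees). In form: [[hand, [x, y, z], yaw], ...]. A call has exactly 8 rows; each row shifts and turns the commanded pose from where the row before left it, along the tool's axes as they then stand; what a row does not reach is not made up. A row lasts 1/12 s, in which the tool goes at most 41.7 mm and 7.16 degrees, less where a joint would pass 70% of its speed; a pose out of reach is approached as far as the arm can. A call is refused whole if a number of a shift passes 1 or a number of a turn 1, either way. A call with a gripper value outside its range is refused whole. The fingers move at their own pace and stop on an object; FORCE is the grip in N (left out, the last holds). Time passes only in rows, so rows that do not move let the fingers close, or fill a call up. It gives the time, the measured TCP pose, the force and the opening at its end, in the units of the state.
- env.observe(): the state, without advancing time (a new reading comes with each control period).
- optics.get_image(name): name is "scene" or "top"; returns the picture (400x640x3 uint8, red, green, blue); there is no depth.
- optics.camera_params(name): a dict with "fx", "fy", "cx", "cy" (pixels), "k1" (the pictures are not rectified: a ray, as slopes to the right and down, at radius r is drawn at 1 + k1 r^2 times it, then the intrinsics apply), "xyz" and "rotation" of the camera in the world. Camera axes: x right, y down, z forward; pixel columns grow to the right and rows downward; lengths in m; the calibration is good to about 2 mm. A picture is of the moment at which its call begins. camera_params takes no time and is no camera call.
- env.close_job(): hands the job in, once; it reports no verdict.
The state is a dict: "time_s": time; "q": joint angles; "qvel": joint speeds; "joint_efforts": joint torques, N m; "position": TCP position; "tool_rot": TCP orientation; "ft_force": force on the tool from outside, world axes, zero at the start; "wrist_torque": the same for the moment, N m; "grip_width": finger opening in m.
Only numpy, scipy, OpenCV 4.12 (cv2) and the standard library are available. Lean on these libraries where they do the work, as an engineer would, in place of code of your own. Each camera call takes 0.05 s, during which the arm holds its last target.

## Task

Refit the exhaust filter of the bench dust extractor: first slide the blue-framed filter cassette flat across the deck, without lifting it off the deck, between the guide rails and up to the end stop; then turn the red wing fastener until it lines up with the slot in the cover's tongue. Then swing the open cover down over the fastener, press it fully home against the deck with your fingers so that its rubber seal is squeezed flat, and finish while still holding it pressed down (do not let go: I will lock the fastener meanwhile). Leave the other things on the bench where they are.

Things in the scene. Friction and masses are not known exactly. Their poses are not given: they have to be found in the camera images.
- extractor: bench dust extractor, a low white steel housing fixed to the bench. Origin on the bench; x points from its front (fastener side, towards the robot) to its back (hinge side), y to its left, z up. Its flat deck, 90 mm above the bench, spans x -120 to 120, y -280 to 225 mm. A round blue blower hood, 124 mm across and 86 mm high, stands on the deck at x 30, y -212
- seat (a point): where the cassette's centre belongs, 7 mm above the deck, axes as the extractor's. Around it on the deck, 6 mm high: two guide rails along y, inner faces at x -53 and 53, from y -60 to 30, then flaring out 4 mm up to y 60; an end stop with its face at y -55 (all mm from here). Open at the +y end: the cassette enters there along -y and is home when its edge meets the stop
- cassette_center (a point): middle of the filter cassette, half-way up its frame: loose, blue plastic frame, white pleats, 100 mm (its x) by 110 mm (its y) by 14 mm thick, 180 to 310 g. A blue grip rib on its top, in the middle, is 44 mm long (along its x), 10 mm wide and 13 mm high, from 7 to 20 mm above this point. It starts on the deck left of the seat (+y), a little turned
- fastener (a joint): angle of the quarter-turn wing fastener (rad): 0 when its wing lies in line with the slot in the cover's tongue (along the extractor's x, at the green marks), growing counter-clockwise seen from above, free from -1.65 to 1.65. It starts well out of line, on the positive side, turns stiffly (0.04 N m) and stays where it is left
- fastener_grip (a point): middle of the red wing, on its axis, 23 mm above the deck and 91 mm from the seat towards the extractor's front; turns with the fastener, x along the wing. The wing is an upright blade 26 mm long, 9 mm wide and 22 mm high (its top 34 mm above the deck)
- cover (a joint): angle of the cover (rad): 0 fully home, 1.57 upright; starts open, at 1.58 to 1.7. A friction hinge (0.3 N m) keeps it where it is left. Over the last 0.06 rad the seal is squeezed, up to about 13 N at the pad; let go, it springs up by about 0.05. With the fastener over 0.15 rad out of line, the tongue lands on the wing and the cover stays 28 mm open
- cover_hinge (a point): on the hinge line (along the extractor's y), 10 mm above the deck, 78 mm behind the seat. Axes: the cover's own, at angle 0 the extractor's. In them (mm) the cream-coloured louvred pan spans x -144 to -12, y -70 to 70, z -4 to 32 (outer face); a steel tongue 40 wide and 4 thick (z -4 to 0) juts out to x -191, its slot, 34 by 13, centred at x -169, passes over the wing
- cover_pad (a point): middle of the grey pad on the cover's outer face (x -124, y 0, z 32 mm in the cover's axes), 20 mm by 60 mm, where it is pressed; 42 mm above the deck when the cover is home
- jar_white: clear sample jar, 64 mm across and 93 mm tall, with white rice; loose, to be left alone; origin under its middle
- jar_brown: clear sample jar, 64 mm across and 93 mm tall, with brown rice; loose, to be left alone; origin under its middle
- jar_paddy: clear sample jar, 64 mm across and 93 mm tall, with paddy; loose, to be left alone; origin under its middle
- sample_dish: shallow round aluminium dish, 100 mm across; loose, to be left alone; origin under its middle
- brush: wooden-handled bench brush, 190 mm long; loose, to be left alone; origin under its middle
- tweezers: steel tweezers, 125 mm long, lying flat; loose, to be left alone; origin under its middle
- weight: brass balance weight, 38 mm across, 58 mm tall; loose, to be left alone; origin under its middle

How it is judged:
By the outcome, as a careful person would: the job done as asked, in the order asked, and still so for the second after the job is handed in, while the arm keeps its last pose, push and grip.
It also fails if it takes over 67 s, if anything falls off the work surface, if the arm or the gripper's body presses on something with over 40 N, if the wrist force passes 120 N, or if a joint passes its speed limit or range.

## Working session

There is one attempt and no reset: what is moved stays moved. The work goes in short steps, Python scripts to look and compute and a shell command to move; the robot and the scene stay as the last step left them, time stands still between calls to the robot, and variables do not carry over. Pictures are saved under pics/ and viewed, and the job is handed in when it is done.

```bash
ls; mkdir -p pics
python3 - <<'E'
from rig import env, optics
import cv2
s=env.observe(); print(s)
for n in("scene","top"):
    print(n,optics.camera_params(n))
    cv2.imwrite(f"pics/{n}0.png",optics.get_image(n)[:,:,::-1])
E
```

```text
pics
{'time_s': 0.0, 'q': array([ 5.51007817e+01,  2.18387820e+01,  7.43857335e+01,  4.80440287e-04,
        8.38588257e+01, -1.23360053e+01]), 'qvel': array([ 0.01295045,  0.03708778, -0.0761208 ,  0.03069207,  0.03163473,
        0.10202268]), 'joint_efforts': array([-2.49844588e-04, -4.48456800e+01, -2.31275350e+01, -1.17545537e-04,
        4.75060995e-03, -4.65498181e-05]), 'position': array([0.21100488, 0.50784964, 0.40412653]), 'tool_rot': array([[-8.39052187e-04, -9.23456285e-01,  3.83702730e-01],
       [-1.18821608e-03,  3.83703515e-01,  9.23455576e-01],
       [-9.99998942e-01,  3.18905667e-04, -1.41921288e-03]]), 'ft_force': array([-0.20983525, -0.46442734,  0.04377021]), 'wrist_torque': array([-0.02015078, -0.01693039,  0.00344945]), 'grip_width': 0.08540754067101636}
scene {'fx': 380.5177896714362, 'fy': 380.5177896714362, 'cx': 321.6035277022982, 'cy': 196.8709950845746, 'k1': -0.021070880911821105, 'xyz': array([0.87396416, 0.75992114, 0.89240454]), 'rotation': array([[-8.97828631e-01,  2.86382326e-01, -3.34498002e-01],
       [ 4.40344736e-01,  5.83024817e-01, -6.82772712e-01],
       [-5.13400531e-04, -7.60307323e-01, -6.49563323e-01]])}
top {'fx': 454.3312857826985, 'fy': 454.3312857826985, 'cx': 327.18830617980626, 'cy': 197.93564898763626, 'k1': -0.09453216757734824, 'xyz': array([ 0.35164756, -0.05826149,  1.75519533]), 'rotation': array([[ 0.0061968 , -0.99771744,  0.06724221],
       [-0.9999778 , -0.00601796,  0.00286177],
       [-0.00245058, -0.06725845, -0.99773258]])}
```

View pics/scene0.png

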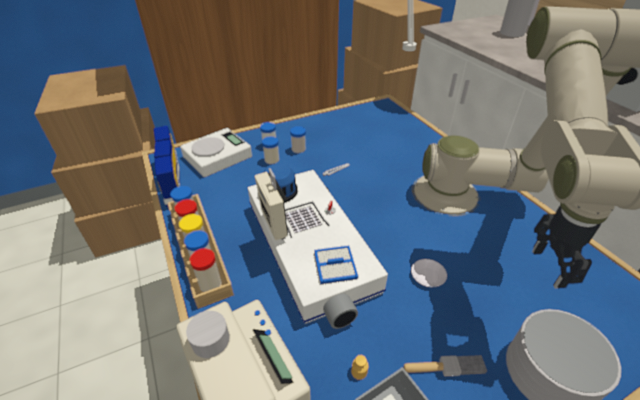

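View pics/top0.png

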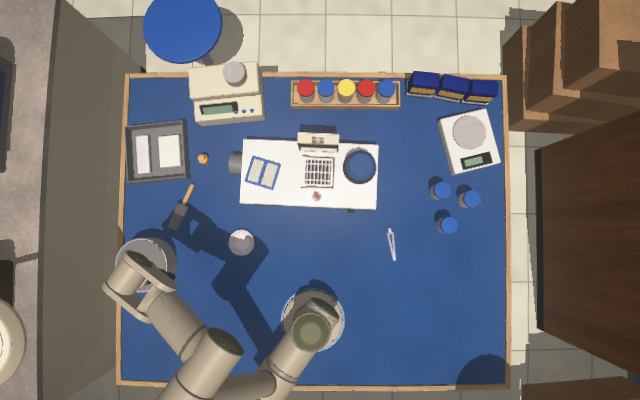

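```bash
cat > h.py <<'E'
import numpy as np, cv2
from rig import env, optics
def K(c): return np.array([[c['fx'],0,c['cx']],[0,c['fy'],c['cy']],[0,0,1]])
def D(c): return np.array([c['k1'],0,0,0,0.])
def ray(n,uv):
    c=optics.camera_params(n)
    p=cv2.undistortPoints(np.array(uv,float).reshape(-1,1,2),K(c),D(c))[:,0]
    d=np.c_[p,np.ones(len(p))]@np.array(c['rotation']).T
    return np.array(c['xyz']),d
def plane(n,uv,z):
    o,d=ray(n,uv); return o+d*((z-o[2])/d[:,2])[:,None]
def proj(n,P):
    c=optics.camera_params(n); R=np.array(c['rotation']).T
    return cv2.projectPoints(np.array(P,float).reshape(-1,1,3),cv2.Rodrigues(R)[0],-R@np.array(c['xyz']),K(c),D(c))[0][:,0]
def tri(uv1,uv2):
    o1,d1=ray("scene",uv1);o2,d2=ray("top",uv2);d1=d1[0];d2=d2[0]
    A=np.c_[d1,-d2];t=np.linalg.lstsq(A,o2-o1,rcond=None)[0]
    a=o1+d1*t[0];b=o2+d2*t[1];return (a+b)/2,np.linalg.norm(a-b)
def crop(n,img,x0,y0,x1,y1,s,name):
    cv2.imwrite(f"pics/{name}.png",cv2.resize(img[y0:y1,x0:x1,::-1],None,fx=s,fy=s,interpolation=cv2.INTER_CUBIC))
E
python3 - <<'E'
from h import *
t=cv2.imread("pics/top0.png")[:,:,::-1]; s=cv2.imread("pics/scene0.png")[:,:,::-1]
crop("top",t,225,120,385,220,5,"topc0"); crop("scene",s,235,160,395,280,5,"scc0")
E
```

```text
(no output)
```

View pics/topc0.png

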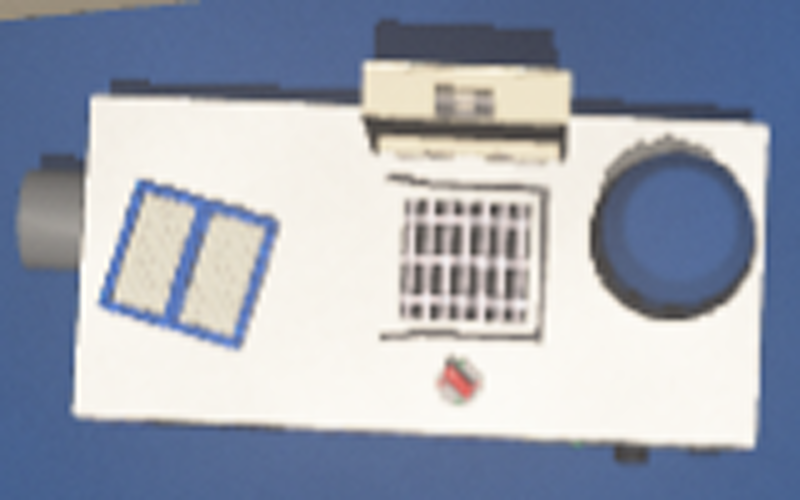

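View pics/scc0.png

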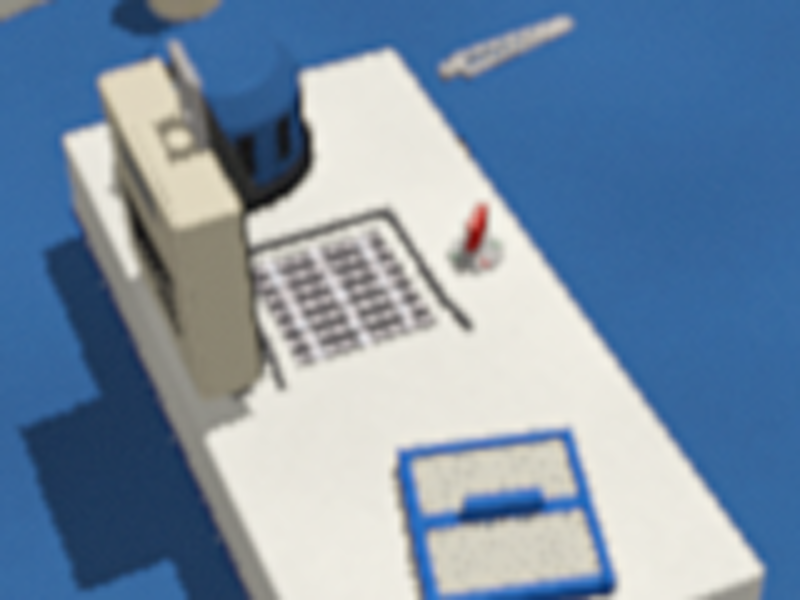

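Run:
```python
from h import *
t=cv2.imread("pics/top0.png"); hsv=cv2.cvtColor(t,cv2.COLOR_BGR2HSV)
H,S,V=cv2.split(hsv)
w=((S<60)&(V>170)).astype(np.uint8); w[:,:236]=0;w[:125]=0;w[220:]=0;w[:,385:]=0
w=cv2.morphologyEx(w,cv2.MORPH_OPEN,np.ones((3,3)))
c=max(cv2.findContours(w,cv2.RETR_EXTERNAL,cv2.CHAIN_APPROX_NONE)[0],key=cv2.contourArea)
P=c[:,0].astype(float)
W=plane("top",P,0.09)[:,:2]
# fit edges: front(min x) , left(max y), right(min y)
def line(sel):
    vx,vy,x,y=cv2.fitLine(W[sel].astype(np.float32),cv2.DIST_HUBER,0,.01,.01)[:,0]; return np.array([x,y]),np.array([vx,vy])
print(W.min(0),W.max(0))
r=cv2.minAreaRect(W.astype(np.float32)); print(r, cv2.boxPoints(r))
# cassette
b=((H>100)&(H<125)&(S>120)).astype(np.uint8); m=np.zeros_like(b); m[152:193,243:283]=1; b&=m
b=cv2.morphologyEx(b,cv2.MORPH_CLOSE,np.ones((3,3)))
c=max(cv2.findContours(b,cv2.RETR_EXTERNAL,cv2.CHAIN_APPROX_NONE)[0],key=cv2.contourArea)
r=cv2.minAreaRect(plane("top",c[:,0],0.104)[:,:2].astype(np.float32)); print("cass",r,cv2.boxPoints(r))
# wing
m=((S>110)&((H<8)|(H>172))).astype(np.uint8); m[:185]=0;m[205:]=0;m[:,:305]=0;m[:,330:]=0
ys,xs=np.nonzero(m); Wp=plane("top",np.c_[xs,ys],0.124)[:,:2]; print("wing",Wp.mean(0),len(xs)); u,s,v=np.linalg.svd(Wp-Wp.mean(0)); print(v[0],s)
# seat corners (rails) crop coordinates: inner corners
pts=np.array([[387,182],[547,188],[541,336],[380,336]]); pts=(pts+.5)/5-.5+[225,120]
print(plane("top",pts,0.096)[:,:2])
```

```text
[ 0.42418682 -0.24081479] [0.70913133 0.26909193]
((0.5708388686180115, 0.014307424426078796), (0.5048398375511169, 0.27542683482170105), 87.74915313720703) [[ 0.42331803 -0.2325091 ]
 [ 0.69853234 -0.24332637]
 [ 0.7183597   0.26112396]
 [ 0.4431454   0.2719412 ]]
cass ((0.5550541877746582, 0.1841968297958374), (0.015250902622938156, 0.09350130707025528), 74.69588470458984) [[0.5079487  0.18918127]
 [0.59813434 0.16450232]
 [0.6021597  0.17921239]
 [0.51197404 0.20389134]]
wing [ 0.46807216 -0.01429282] 14
[-0.62955769 -0.77695374] [0.02191361 0.00945088]
[[ 0.61790492  0.04034476]
 [ 0.61408024 -0.07767264]
 [ 0.50451343 -0.07382361]
 [ 0.50382088  0.04428191]]
```

Run:
```python
from h import *
f=lambda p,o:(np.array(p)+.5)/5-.5+o
T=[225,120];C=[235,160]
dt=plane("top",f([[92,97],[768,125],[752,445],[75,415]],T),0.09)[:,:2]; print("deck top cam",dt)
ds=plane("scene",f([[392,50],[765,572],[65,135]],C),0.09)[:,:2]; print("deck scene",ds,"(front-right,front-left,back-right)")
ct=plane("top",f([[143,182],[277,218],[240,348],[102,305]],T),0.104)[:,:2]; print("cass top",ct,ct.mean(0))
cs=plane("scene",f([[400,450],[572,432],[612,582]],C),0.104)[:,:2]; print("cass scene",cs,(cs[0]+cs[2])/2)
for a in(ct,):
    yv=a[0]-a[1]+a[3]-a[2]; print("cass y ang",np.degrees(np.arctan2(yv[1],yv[0])),np.linalg.norm(yv)/2); xv=a[0]-a[3]+a[1]-a[2]; print("x ang",np.degrees(np.arctan2(xv[1],xv[0])),np.linalg.norm(xv)/2)
print("rib ends scene",plane("scene",f([[462,500],[542,492]],C),0.117)[:,:2])
print("rails scene",plane("scene",f([[388,210],[468,325],[250,245],[280,388]],C),0.096)[:,:2])
print("wing tri",tri(f([483,210],C),f([460,365],T)))
print("wing top scene",plane("scene",f([480,208],C),0.124))
t=cv2.imread("pics/top0.png")[:,:,::-1]; s=cv2.imread("pics/scene0.png")[:,:,::-1]
crop("top",t,295,180,335,210,15,"topw"); crop("s",s,315,190,345,220,15,"scw")
```

```text
deck top cam [[ 0.68206757  0.26155629]
 [ 0.66339652 -0.24156432]
 [ 0.42569753 -0.22923154]
 [ 0.44469588  0.26923249]]
deck scene [[ 0.42260638 -0.23054406]
 [ 0.44250435  0.27295563]
 [ 0.66028522 -0.2406294 ]] (front-right,front-left,back-right)
cass top [[0.61592628 0.2196491 ]
 [0.58959088 0.12036085]
 [0.49371484 0.14611053]
 [0.52480097 0.24813251]] [0.55600824 0.18356325]
cass scene [[0.58336934 0.12283439]
 [0.49212586 0.1529221 ]
 [0.5241225  0.25208063]] [0.55374592 0.18745751]
cass y ang 74.07978600666506 0.1046697685643334
x ang -16.172922958720402 0.09735339060410711
rib ends scene [[0.57379981 0.17924795]
 [0.53340541 0.19301297]]
rails scene [[ 0.50083709 -0.06960768]
 [ 0.50208265  0.04523364]
 [ 0.59190175 -0.07751873]
 [ 0.62204685  0.04345158]]
wing tri (array([ 0.47285677, -0.01133503,  0.13204282]), np.float64(0.016513033097903505))
wing top scene [[ 0.46249795 -0.01724274  0.124     ]]
```

View pics/topw.png

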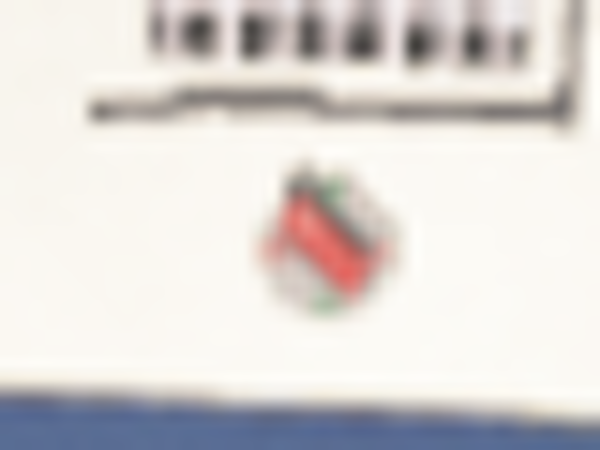

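View pics/scw.png

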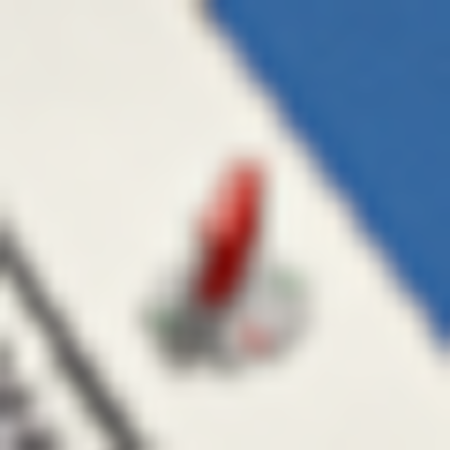

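```bash
cat >> h.py <<'E'
def go(x,y,z,ang):
    """units needed (30mm / 5deg) from the present measured pose to TCP x,y,z, jaw axis at ang deg (mod 360)"""
    s=env.observe(); R=np.array(s['tool_rot']); d=R.T@(np.array([x,y,z])-s['position'])/0.03
    a=np.degrees(np.arctan2(R[1,2],R[0,2]))
    print("t",s['time_s'],"pos",s['position'].round(4),"ang",a.round(2),"w",round(s['grip_width'],4),"F",s['ft_force'].round(1),"units",d.round(2),"yaw",round(-((ang-a+180)%360-180)/5,2),"q",s['q'].round(0))
E
python3 -c "
from h import *
go(.555,.185,.32,73)"
python3 -m inch '[[0,[0.1,-0.92,-0.35],-0.14],[0,[0.1,-0.92,-0.35],-0.14],[0,[0.1,-0.92,-0.35],-0.14],[0,[0.1,-0.92,-0.35],-0.14],[0,[0.1,-0.92,-0.35],-0.14],[0,[0.1,-0.92,-0.35],-0.14],[0,[0.1,-0.92,-0.35],-0.14],[0,[0.1,-0.92,-0.35],-0.14]]' 60
python3 -c "
from h import *
go(.555,.185,.32,73)"
```

```text
t 0.1 pos [0.211  0.5079 0.4042] ang 67.44 w 0.0857 F [-0.4  0.3  0.4] units [  2.81 -14.72  -5.54] yaw -1.11 q [ 55.  22.  74.  -0.  84. -12.]
time_s: 0.77
position: [0.3903, 0.352, 0.3804]
tool_rot: [[-0.001, -0.957, 0.291], [-0.0, 0.291, 0.957], [-1.0, 0.0, -0.0]]
ft_force: [1.0, -0.0, -0.3]
grip_width: 0.0429
t 0.7667 pos [0.3903 0.352  0.3804] ang 73.07 w 0.0429 F [ 1.  -0.  -0.3] units [ 2.01 -6.87 -3.73] yaw 0.01 q [ 29.  20.  81.   0.  79. -44.]
```

```bash
python3 -m inch '[[0,[0.25,-0.9,-0.47],0],[0,[0.25,-0.9,-0.47],0],[0,[0.25,-0.9,-0.47],0],[0,[0.25,-0.9,-0.47],0],[0,[0.25,-0.9,-0.47],0],[0,[0.25,-0.9,-0.47],0],[0,[0.25,-0.9,-0.47],0],[0,[0.25,-0.57,-0.44],0]]' 60
python3 - <<'E'
from h import *
go(.555,.185,.282,73)
for n in("scene","top"):
    im=optics.get_image(n); crop(n,im,*( (270,190,400,300) if n=="scene" else (225,120,355,220)),6,n+"1")
E
```

```text
time_s: 1.43
position: [0.5556, 0.1842, 0.3198]
tool_rot: [[-0.0, -0.956, 0.293], [-0.0, 0.293, 0.956], [-1.0, 0.0, -0.0]]
ft_force: [0.1, -0.2, -0.3]
grip_width: 0.0428
t 1.4333 pos [0.5556 0.1842 0.3198] ang 72.98 w 0.0428 F [ 0.1 -0.2 -0.3] units [1.26 0.03 0.02] yaw -0.0 q [  7.  29.  76.  -0.  74. -66.]
```

View pics/scene1.png

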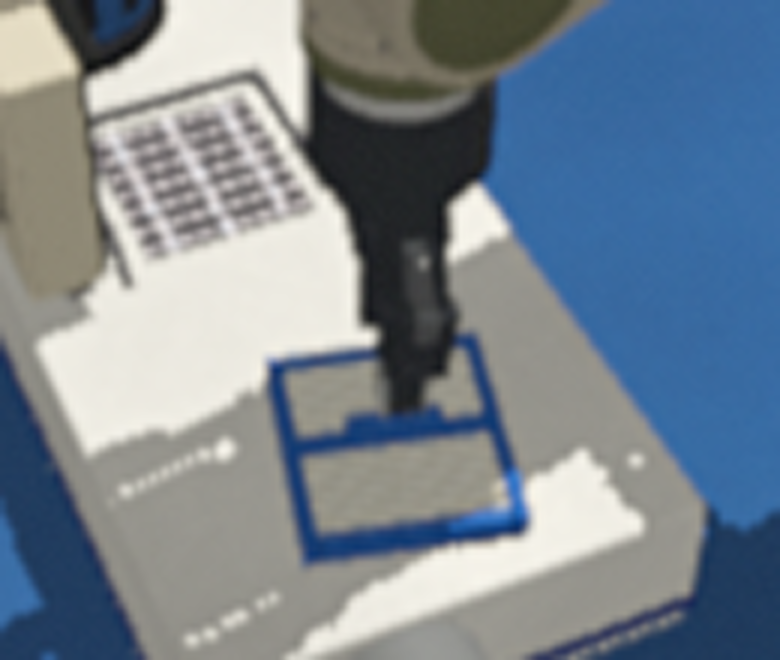

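View pics/top1.png

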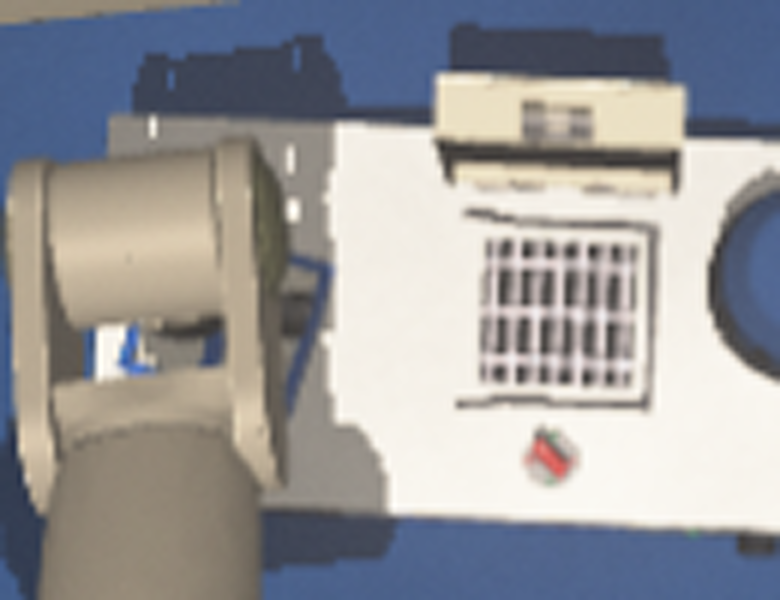

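Run:
```python
from h import *
s=env.observe();R=s['tool_rot'];p=s['position']
for k in(-.0215,0,.0215): print(k,(proj("scene",p+R@[0.168,0,k])[0]-[270,190])*6)
print((proj("scene",[[.555,.185,.117],[.555,.185,.104]])-[270,190])*6)
```

```text
-0.0215 [377.02947242 321.31924301]
0 [385.90912852 358.00645703]
0.0215 [395.08249535 395.90714794]
[[386.08895353 412.09347949]
 [385.46108222 431.27394681]]
```

```bash
python3 -m inch '[[0,[0.3,0.04,0.03],0],[0,[0.3,0.04,0],0],[0,[0.3,0,0],0],[0,[0.25,0,0],0],[0,[0.1,0,0],0],[0,[0.05,0,0],0],[0.6,[0,0,0],0],[0.6,[0,0,0],0]]' 30
python3 - <<'E'
from h import *
go(.555,.185,.280,73)
im=optics.get_image("scene"); crop("s",im,270,190,400,300,6,"scene2")
E
```

```text
time_s: 2.2
position: [0.5519, 0.1877, 0.282]
tool_rot: [[0.001, -0.957, 0.292], [0.0, 0.292, 0.957], [-1.0, -0.001, 0.0]]
ft_force: [0.3, 0.0, -0.7]
grip_width: 0.0194
t 2.2 pos [0.5519 0.1877 0.282 ] ang 73.05 w 0.0194 F [ 0.3  0.  -0.7] units [ 0.07 -0.13 -0.06] yaw 0.01 q [  7.  31.  80.  -0.  69. -66.]
```

View pics/scene2.png

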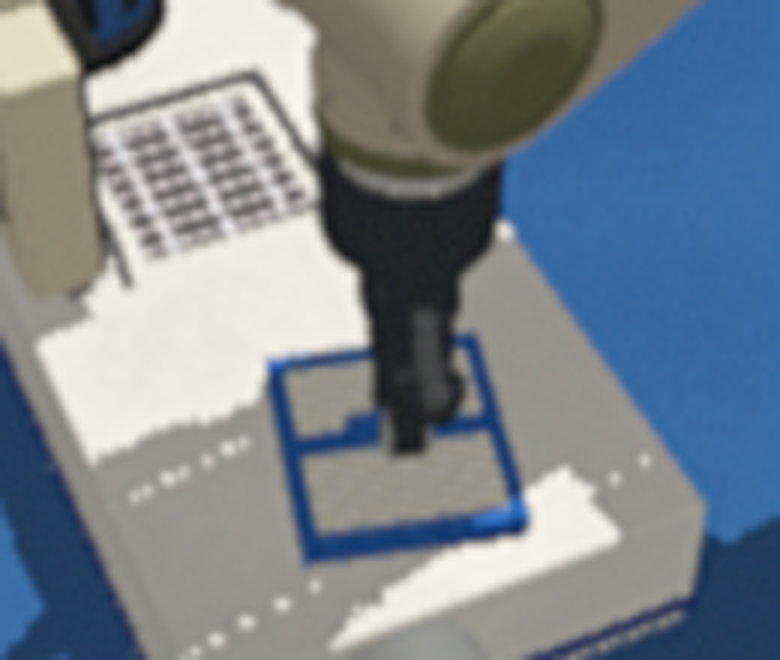

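```bash
python3 -m inch '[[1,[0.05,0,0],0],[1,[0,0,0],0],[1,[0,0,0],0],[1,[0,0,0],0],[1,[0,0,0],0],[1,[0,0,0],0],[1,[0,0,0],0],[1,[0,0,0],0]]' 40
python3 - <<'E'
from h import *
ey=np.array([.0384,.9993]);seat=np.array([.559,-.018])
e=seat+ey*.125;go(e[0],e[1],.280,87.8)
E
```

```text
time_s: 2.92
position: [0.5519, 0.1876, 0.2814]
tool_rot: [[0.002, -0.957, 0.292], [0.0, 0.292, 0.957], [-1.0, -0.002, 0.001]]
ft_force: [-1.7, 0.2, 6.7]
grip_width: 0.009
t 2.9167 pos [0.5519 0.1876 0.2814] ang 73.04 w 0.009 F [-1.7  0.2  6.7] units [ 0.05 -1.16 -2.46] yaw -2.95 q [  7.  32.  80.   0.  69. -66.]
```

```bash
python3 -m inch '[[1,[0,-0.2,-0.4],-0.5],[1,[0,-0.15,-0.4],-0.5],[1,[0,-0.1,-0.4],-0.5],[1,[0,-0.1,-0.4],-0.5],[1,[0,-0.05,-0.45],-0.5],[1,[0,0,-0.45],-0.45],[1,[0,0,0],0],[1,[0,0,0],0]]' 40
python3 - <<'E'
from h import *
ey=np.array([.0384,.9993]);seat=np.array([.559,-.018])
e=seat+ey*.125;go(e[0],e[1],.280,87.8)
for n in("scene","top"):
    im=optics.get_image(n); crop(n,im,*( (260,180,390,290) if n=="scene" else (235,120,365,220)),6,n+"3")
E
```

```text
time_s: 3.58
position: [0.556, 0.1088, 0.2815]
tool_rot: [[0.003, -0.999, 0.039], [-0.001, 0.039, 0.999], [-1.0, -0.003, -0.001]]
ft_force: [-0.2, -5.4, 6.0]
grip_width: 0.0088
t 3.5833 pos [0.556  0.1088 0.2815] ang 87.74 w 0.0088 F [-0.2 -5.4  6. ] units [ 0.05 -0.26 -0.05] yaw -0.01 q [ -1.  30.  82.  -0.  67. -89.]
```

View pics/scene3.png

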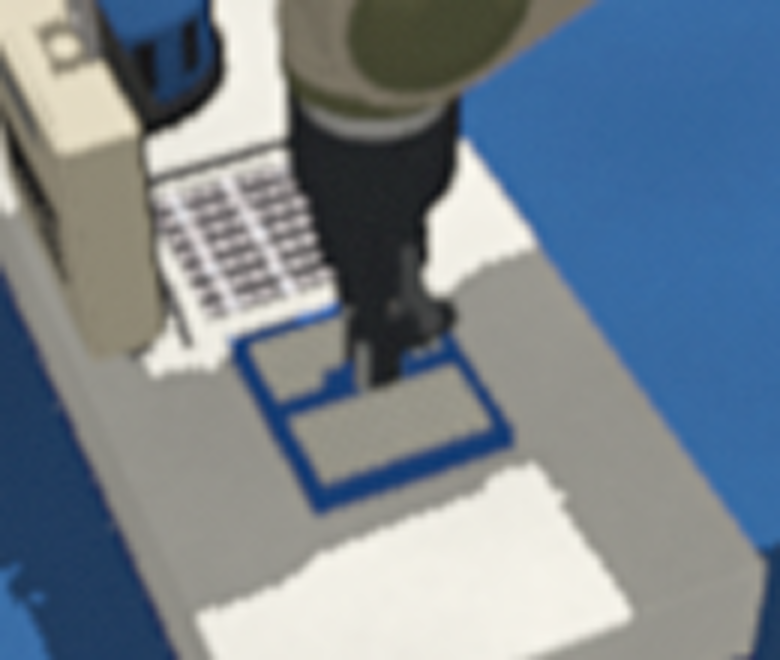

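View pics/top3.png

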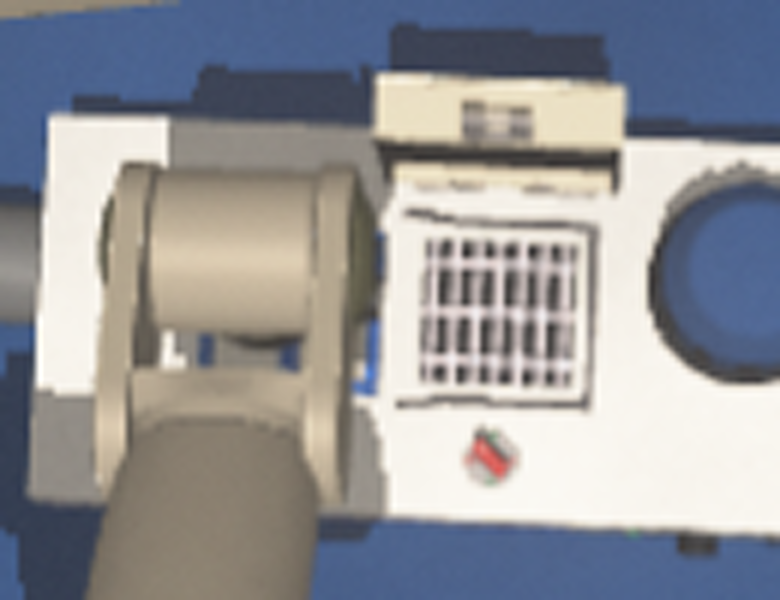

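Run:
```python
from h import *
f=lambda p,o:(np.array(p)+.5)/6-.5+o
ex=np.array([.9993,-.0384]);ey=np.array([.0384,.9993]);seat=np.array([.559,-.018])
def loc(n,p,o,z):
    w=plane(n,f(p,o),z)[:,:2]-seat; return np.c_[w@ex,w@ey].round(4)*1000
print("cassette scene: back-y, back+y, front+y, front-y\n",loc("scene",[[235,346],[320,497],[514,430],[452,345]],[260,180],.104))
print("top front-y corner\n",loc("top",[[381,395]],[235,120],.104))
print("rails top: front+y end, front stop corner, back stop corner, back+y end (line centres)\n",loc("top",[[398,404],[590,404],[592,226],[405,213]],[235,120],.096))
print("rails front mid, back mid", loc("top",[[500,401],[500,222]],[235,120],.096))
print("rail scene back end, stop-back",loc("scene",[[187,343],[160,185]],[260,180],.096))
s=env.observe();w=s['position'][:2]-seat;print("tcp",w@ex,w@ey)
print("wing",loc("top",[[492,457]],[235,120],.124))
```

```text
cassette scene: back-y, back+y, front+y, front-y
 [[ 41.8  80.7]
 [ 40.8 181.4]
 [-55.3 181.2]
 [-52.3 121.8]]
top front-y corner
 [[-53.6  69. ]]
rails top: front+y end, front stop corner, back stop corner, back+y end (line centres)
 [[-57.9  58.9]
 [-52.7 -58.3]
 [ 57.  -54.8]
 [ 60.   60.4]]
rails front mid, back mid [[-53.3  -3.3]
 [ 57.    1.8]]
rail scene back end, stop-back [[ 59.6  62.3]
 [ 33.3 -48.3]]
tcp -0.007849547520784879 0.1268488492272639
wing [[-89.8  -0.8]]
```

```bash
python3 -m inch '[[1,[0,-0.12,0],0],[1,[0,-0.12,-0.1],0],[1,[0,0,-0.2],0],[1,[0,0,-0.2],0],[1,[0,0,-0.2],0],[1,[0,0,-0.2],0],[1,[0,0,-0.2],0],[1,[0,0,0],0]]' 40
python3 - <<'E'
from h import *
go(.559,-.018,.280,87.8)
for n in("scene","top"):
    im=optics.get_image(n); crop(n,im,*( (250,170,380,280) if n=="scene" else (235,120,365,220)),6,n+"4")
E
```

```text
time_s: 4.35
position: [0.5619, 0.0761, 0.2815]
tool_rot: [[0.003, -0.999, 0.039], [0.0, 0.039, 0.999], [-1.0, -0.003, 0.0]]
ft_force: [-1.1, -0.5, 6.8]
grip_width: 0.009
t 4.35 pos [0.5619 0.0761 0.2815] ang 87.75 w 0.009 F [-1.1 -0.5  6.8] units [ 0.05 -0.03 -3.14] yaw -0.01 q [ -4.  30.  82.   0.  67. -92.]
```

View pics/scene4.png

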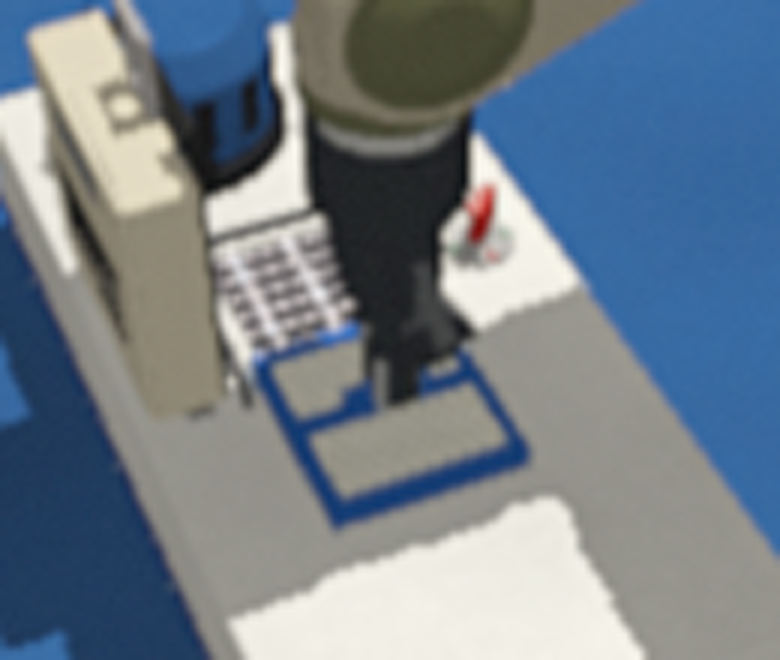

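View pics/top4.png

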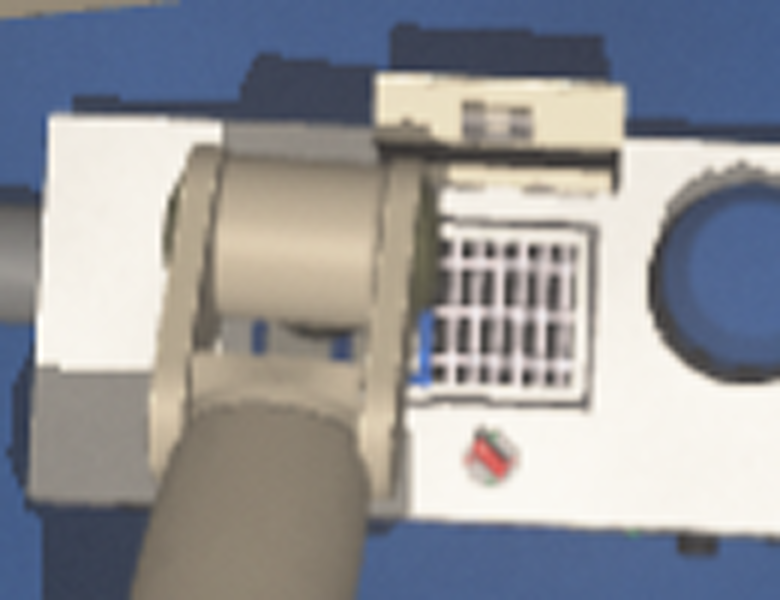

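```bash
cat >> h.py <<'E'
ex=np.array([.9993,-.0384]);ey=np.array([.0384,.9993]);seat=np.array([.559,-.018])
def loc(n,p,o,z,k=6):
    w=plane(n,(np.array(p)+.5)/k-.5+o,z)[:,:2]-seat; return (np.c_[w@ex,w@ey]*1000).round(1)
E
python3 - <<'E'
from h import *
print("top corner",loc("top",[[432,387]],[235,120],.104))
print("scene",loc("scene",[[259,362],[335,510],[528,448]],[250,170],.104))
print("rail near",loc("scene",[[250,402],[222,345]],[250,170],.096))
E
```

```text
top corner [[-47.3  38.2]]
scene [[ 47.1  46.5]
 [ 48.7 148. ]
 [-47.3 149.5]]
rail near [[58.1 62.3]
 [57.2 20.6]]
```

```bash
python3 -m inch '[[1,[0,0,-0.2],0],[1,[0,0,-0.2],0],[1,[0,0,-0.2],0],[1,[0,0,-0.2],0],[1,[0,0,-0.2],0],[1,[0,0,-0.2],0],[1,[0,0,-0.2],0],[1,[0,0,-0.2],0]]' 40
python3 -m inch '[[1,[0,0,-0.2],0],[1,[0,0,-0.2],0],[1,[0,0,-0.2],0],[1,[0,0,-0.2],0],[1,[0,0,-0.1],0],[1,[0,0,-0.1],0],[1,[0,0,0],0],[1,[0,0,0],0]]' 40
python3 - <<'E'
from h import *
go(.559,-.018,.280,87.8)
for n in("scene","top"):
    im=optics.get_image(n); crop(n,im,*( (250,170,380,280) if n=="scene" else (235,120,365,220)),6,n+"5")
E
```

```text
time_s: 5.12
position: [0.56, 0.0289, 0.2814]
tool_rot: [[0.003, -0.999, 0.039], [0.001, 0.039, 0.999], [-1.0, -0.003, 0.001]]
ft_force: [0.4, 4.7, 6.0]
grip_width: 0.0087
time_s: 5.78
position: [0.5588, -0.0013, 0.2814]
tool_rot: [[0.003, -0.999, 0.039], [0.0, 0.039, 0.999], [-1.0, -0.003, 0.0]]
ft_force: [0.1, 1.8, 7.1]
grip_width: 0.0086
t 5.7833 pos [ 0.5588 -0.0013  0.2814] ang 87.78 w 0.0086 F [0.1 1.8 7.1] units [ 0.05 -0.03 -0.56] yaw -0.0 q [ -12.   29.   84.    0.   67. -100.]
```

View pics/scene5.png

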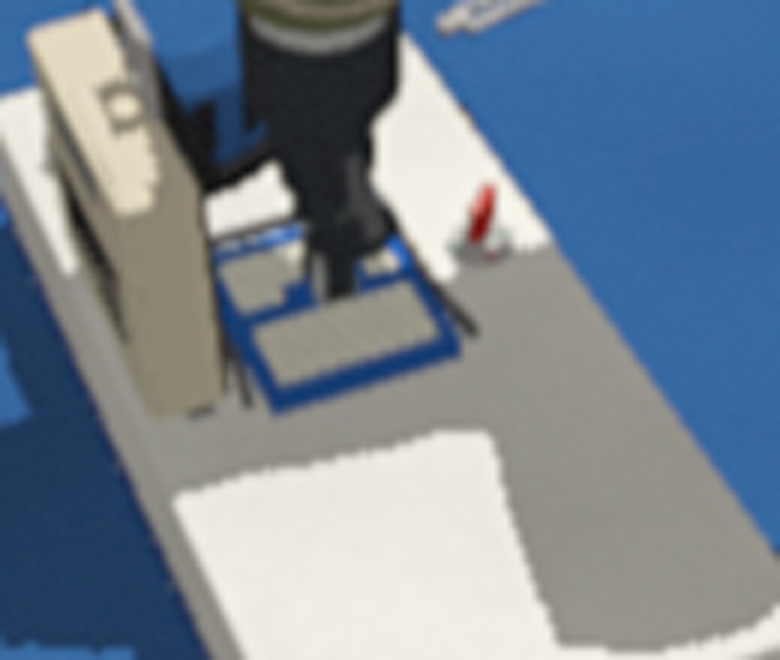

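View pics/top5.png

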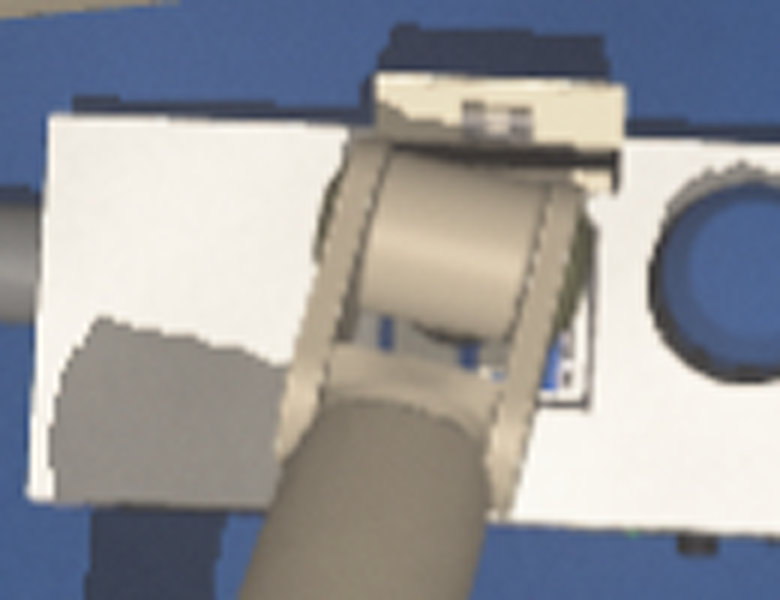

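```bash
python3 -m inch '[[1,[0,0,-0.1],0],[1,[0,0,-0.1],0],[1,[0,0,-0.08],0],[1,[0,0,-0.05],0],[1,[0,0,-0.05],0],[1,[0,0,-0.04],0],[1,[0,0,-0.04],0],[1,[0,0,-0.02],0]]' 40
python3 -m inch '[[1,[0,0,-0.03],0],[1,[0,0,-0.03],0],[1,[0,0,-0.02],0],[1,[0,0,-0.02],0],[1,[0,0,-0.02],0],[1,[0,0,0],0],[1,[0,0,0],0],[1,[0,0,0],0]]' 40
```

```text
time_s: 6.55
position: [0.5583, -0.0153, 0.2814]
tool_rot: [[0.003, -0.999, 0.038], [0.001, 0.038, 0.999], [-1.0, -0.003, 0.001]]
ft_force: [0.3, 5.4, 6.2]
grip_width: 0.0087
time_s: 7.22
position: [0.5581, -0.0181, 0.2814]
tool_rot: [[0.003, -0.999, 0.038], [0.003, 0.038, 0.999], [-1.0, -0.003, 0.003]]
ft_force: [1.3, 10.4, 6.8]
grip_width: 0.0086
```

```bash
python3 -m inch '[[1,[0,0,-0.04],0],[1,[0,0,-0.02],0],[1,[0,0,0],0],[1,[0,0,0],0],[1,[0,0,0],0],[1,[0,0,0],0],[1,[0,0,0],0],[1,[0,0,0],0]]' 40
python3 - <<'E'
from h import *
go(.559,-.018,.280,87.8)
n="scene"
im=optics.get_image(n); crop(n,im,250,170,380,280,6,n+"6")
E
```

```text
time_s: 7.88
position: [0.5581, -0.0188, 0.2814]
tool_rot: [[0.003, -0.999, 0.038], [0.006, 0.038, 0.999], [-1.0, -0.003, 0.006]]
ft_force: [2.7, 18.8, 8.0]
grip_width: 0.0089
t 7.8833 pos [ 0.5581 -0.0188  0.2814] ang 87.81 w 0.0089 F [ 2.7 18.8  8. ] units [ 0.05 -0.03  0.03] yaw 0.0 q [ -14.   29.   84.    0.   67. -102.]
```

View pics/scene6.png

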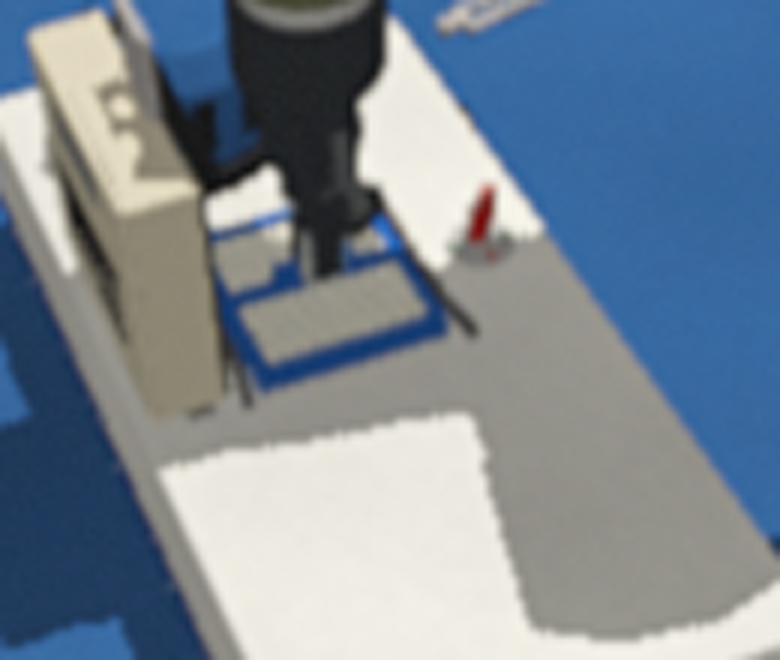

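```bash
python3 -m inch '[[1,[0,0,0.05],0],[0.2,[0,0,0],0],[0.2,[0,0,0],0],[0.2,[0,0,0],0],[0.2,[-0.3,0,0],0],[0.2,[-0.6,0,0],0],[0.2,[-0.8,0,0],0],[0.2,[-0.8,0,0],0]]' 40
python3 - <<'E'
from h import *
w=seat+ex*(-.0895);print(w)
go(w[0],w[1],.33,133)
n="scene"
im=optics.get_image(n); crop(n,im,250,170,380,280,6,n+"7")
E
```

```text
time_s: 8.6
position: [0.5578, -0.0199, 0.3564]
tool_rot: [[-0.001, -0.999, 0.039], [0.0, 0.039, 0.999], [-1.0, 0.001, -0.0]]
ft_force: [0.3, -0.1, -0.1]
grip_width: 0.0343
[ 0.46956265 -0.0145632 ]
t 8.6 pos [ 0.5578 -0.0199  0.3564] ang 87.76 w 0.0343 F [ 0.3 -0.1 -0.1] units [0.88 2.94 0.06] yaw -9.05 q [ -14.   25.   78.   -0.   77. -102.]
```

View pics/scene7.png

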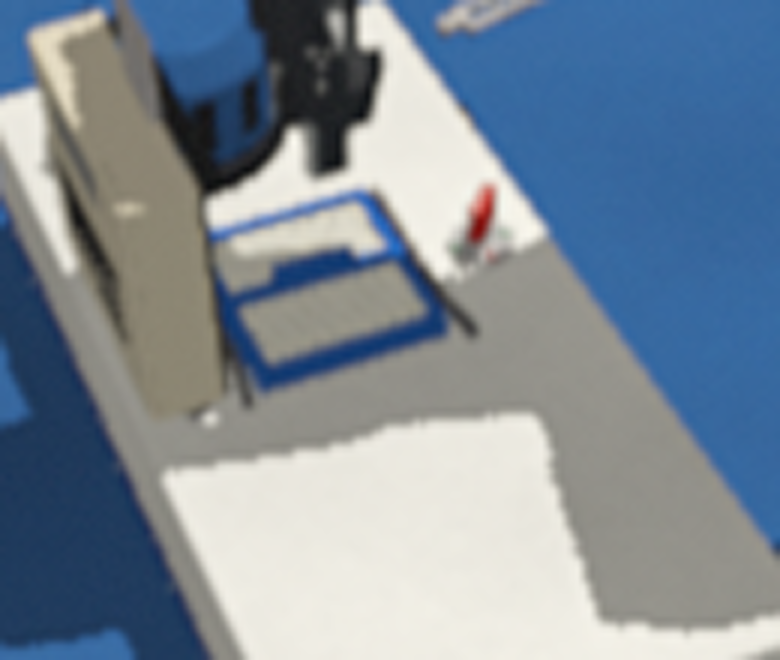

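```bash
python3 -m inch '[[0.2,[0,0.74,0.01],0],[0.2,[0,0.74,0.01],0],[0.2,[0,0.74,0.02],0],[0.2,[0,0.74,0.02],0],[0.1,[0,0,0],-1],[0.1,[0,0,0],-1],[0.1,[0,0,0],-1],[0.1,[0,0,0],-1]]' 40
python3 -m inch '[[0.1,[0,0,0],-1],[0.1,[0,0,0],-1],[0.1,[0,0,0],-1],[0.1,[0,0,0],-1],[0.1,[0,0,0],-1],[0.1,[0.4,0,0],-0.25],[0.1,[0.4,0,0],0],[0.1,[0,0,0],0]]' 40
python3 - <<'E'
from h import *
w=seat+ex*(-.0895);print(w)
go(w[0],w[1],.272,134)
for n in("scene","top"):
    im=optics.get_image(n); crop(n,im,*( (290,160,390,240) if n=="scene" else (275,140,375,220)),8,n+"8")
s=env.observe();R=s['tool_rot'];p=s['position']
for k in(-.02,0,.02): print(k,(proj("scene",p+R@[0.168,0,k])[0]-[290,160])*8)
E
```

```text
time_s: 9.32
position: [0.4691, -0.0146, 0.3558]
tool_rot: [[0.001, -0.951, -0.309], [-0.0, -0.309, 0.951], [-1.0, -0.001, -0.001]]
ft_force: [0.5, -0.2, 0.1]
grip_width: 0.0386
time_s: 9.98
position: [0.4689, -0.0146, 0.33]
tool_rot: [[-0.003, -0.719, -0.695], [0.001, -0.695, 0.719], [-1.0, 0.002, 0.002]]
ft_force: [-0.7, -0.1, 0.7]
grip_width: 0.0383
[ 0.46956265 -0.0145632 ]
t 9.9833 pos [ 0.4689 -0.0146  0.33  ] ang 134.01 w 0.0383 F [-0.7 -0.1  0.7] units [ 1.93 -0.02 -0.02] yaw 0.0 q [ -16.   18.   94.   -0.   68. -150.]
-0.02 [263.13006987 247.61607266]
0 [313.51305006 259.18881741]
0.02 [364.35444318 270.8674701 ]
```

View pics/scene8.png

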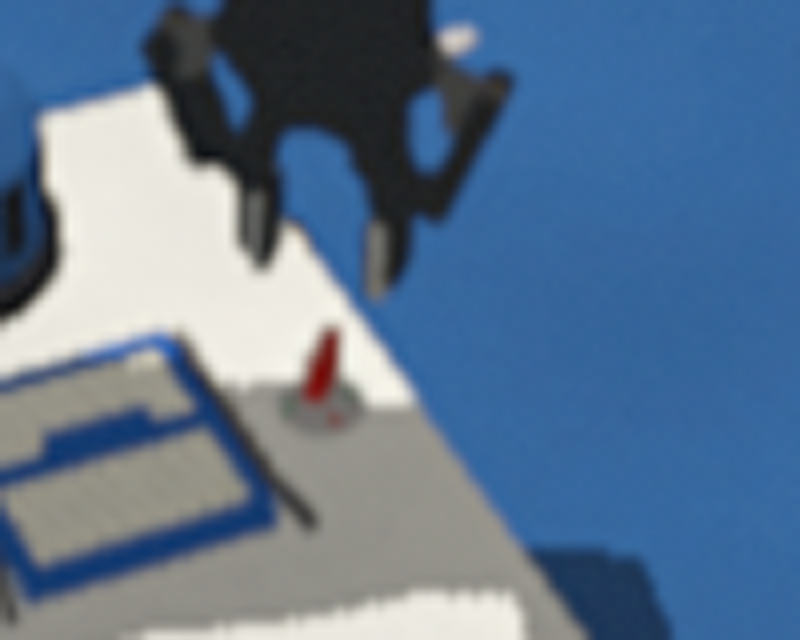

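View pics/top8.png

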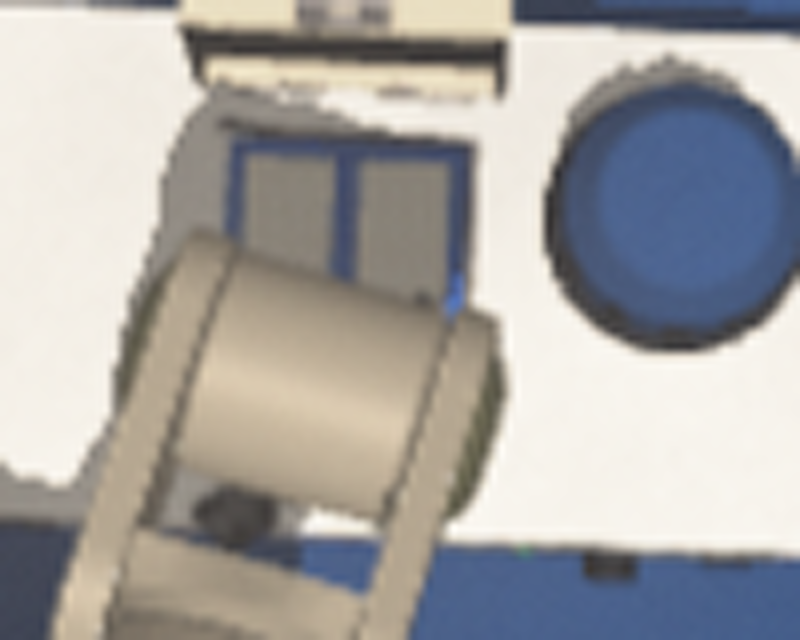

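Run:
```python
from h import *
print((proj("scene",[[.469,-.0146,.124],[.469,-.0146,.09],[.469,-.0146,.102]])-[290,160])*8+3.5)
t=np.radians(46);d=np.array([np.cos(t),np.sin(t),0])*.013
for z in(.102,.124):
  print((proj("scene",[np.array([.469,-.0146,z])+d,np.array([.469,-.0146,z])-d])-[290,160])*8+3.5)
```

```text
[[316.31658882 342.12223297]
 [315.24253279 407.68513369]
 [315.61713776 384.82659579]]
[[305.69777508 406.46539771]
 [325.37927951 363.530224  ]]
[[306.28017567 363.68179415]
 [326.19190438 320.90829793]]
```

```bash
python3 -m inch '[[0.1,[0.4,0.02,0.02],0],[0.1,[0.4,0,0],0],[0.1,[0.4,0,0],0],[0.1,[0.4,0,0],0],[0.1,[0.23,0,0],0],[0.1,[0.1,0,0],0],[0.1,[0,0,0],0],[0.4,[0,0,0],0]]' 40
python3 - <<'E'
from h import *
go(.469,-.0146,.272,134)
for n in("scene",):
    im=optics.get_image(n); crop(n,im,*( (290,160,390,240) if n=="scene" else (275,140,375,220)),8,n+"9")
E
```

```text
time_s: 10.75
position: [0.4686, -0.0145, 0.2739]
tool_rot: [[0.001, -0.719, -0.695], [-0.0, -0.695, 0.719], [-1.0, -0.0, -0.001]]
ft_force: [-0.3, 1.1, -0.1]
grip_width: 0.0275
t 10.75 pos [ 0.4686 -0.0145  0.2739] ang 134.03 w 0.0275 F [-0.3  1.1 -0.1] units [ 0.06 -0.01 -0.01] yaw 0.01 q [ -16.   22.   98.    0.   59. -150.]
```

View pics/scene9.png

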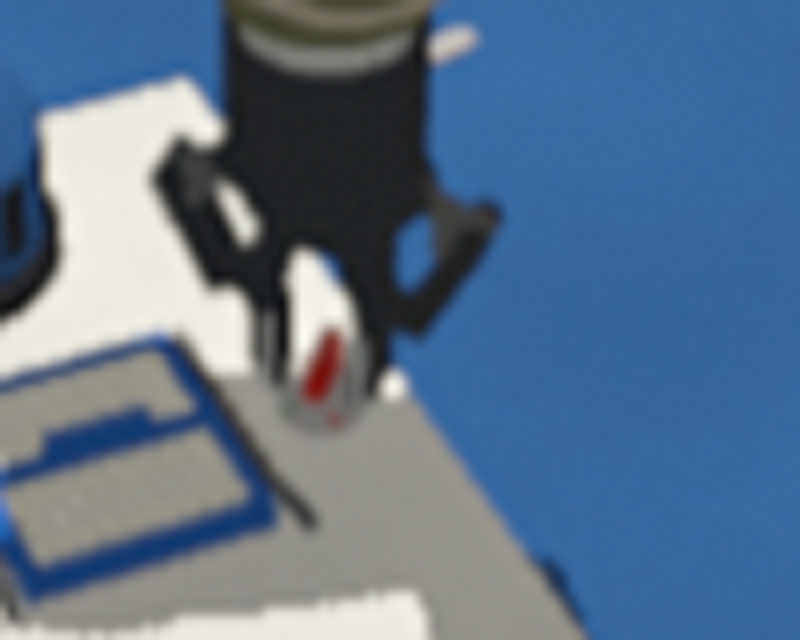

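```bash
python3 -m inch '[[0.7,[0,0,0],0],[0.7,[0,0,0],0],[1,[0,0,0],0],[1,[0,0,0],0],[1,[0,0,0],0],[1,[0,0,0],0],[1,[0,0,0],0],[1,[0,0,0],0]]' 25
python3 -c "
from h import *
go(.469,-.0146,.272,87.8)"
```

```text
time_s: 11.47
position: [0.4682, -0.0141, 0.2738]
tool_rot: [[-0.0, -0.719, -0.695], [0.0, -0.695, 0.719], [-1.0, -0.0, 0.0]]
ft_force: [-1.7, 2.2, 4.8]
grip_width: 0.0086
t 11.4667 pos [ 0.4682 -0.0141  0.2738] ang 134.04 w 0.0086 F [-1.7  2.2  4.8] units [ 0.06 -0.01 -0.03] yaw 9.25 q [ -16.   22.   98.    0.   59. -150.]
```

```bash
python3 -m inch '[[1,[0,0,0],0.6],[1,[0,0,0],0.6],[1,[0,0,0],0.6],[1,[0,0,0],0.6],[1,[0,0,0],0.6],[1,[0,0,0],0.6],[1,[0,0,0],0.6],[1,[0,0,0],0.4]]' 25
python3 -m inch '[[1,[0,0,0],0.6],[1,[0,0,0],0.6],[1,[0,0,0],0.6],[1,[0,0,0],0.6],[1,[0,0,0],0.6],[1,[0,0,0],0.6],[1,[0,0,0],0.6],[1,[0,0,0],0.45]]' 25
python3 -c "
from h import *
go(.469,-.0146,.272,87.8); print(env.observe()['wrist_torque'])
im=optics.get_image('scene'); crop('s',im,290,160,390,240,8,'scene10')"
```

```text
time_s: 12.13
position: [0.4682, -0.0141, 0.2738]
tool_rot: [[-0.0, -0.934, -0.357], [0.0, -0.357, 0.934], [-1.0, -0.0, 0.0]]
ft_force: [-2.2, 2.0, 5.2]
grip_width: 0.0082
time_s: 12.8
position: [0.4682, -0.0142, 0.2738]
tool_rot: [[-0.0, -0.999, 0.041], [0.0, 0.041, 0.999], [-1.0, 0.0, 0.0]]
ft_force: [-1.9, 2.1, 6.0]
grip_width: 0.0086
t 12.8 pos [ 0.4682 -0.0142  0.2738] ang 87.65 w 0.0086 F [-1.9  2.1  6. ] units [ 0.06 -0.03 -0.01] yaw -0.03 q [ -16.   22.   98.    0.   59. -104.]
[0.30493318 0.48112506 0.01070926]
```

View pics/scene10.png

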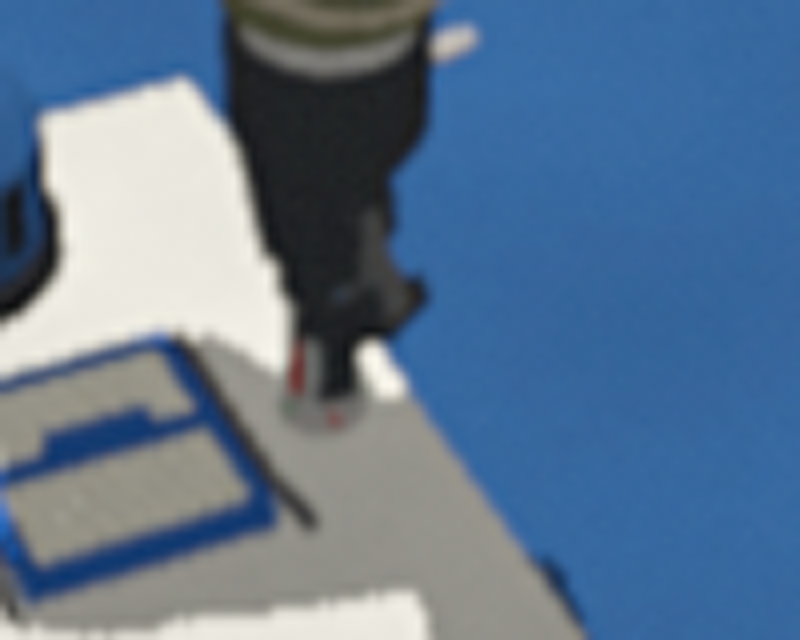

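```bash
python3 -m inch '[[0.3,[0,0,0],0],[0.1,[0,0,0],0],[0.1,[0,0,0],0],[0.1,[-0.3,0,0],0],[0.1,[-0.6,0,0],0],[0.1,[-0.9,0,0],0],[0.1,[-0.9,0,0],0],[0.1,[-0.9,0,0],0]]' 25
python3 - <<'E'
from h import *
go(.7,-.02,.5,87.8)
for n in("scene","top"):
    im=optics.get_image(n); crop(n,im,*( (250,150,390,250) if n=="scene" else (275,120,375,200)),5.5 if n=="scene" else 8,n+"11")
t=cv2.imread("pics/top0.png")
h=seat+ex*.0795; print("hinge",h)
# outer top edge of pan and inner, from crop topc0 (x5)
for v in(62,66,118): 
    for z in(.23,.244,.25): print(v,z,loc("top",[[370,v],[565,v+8]],[225,120],z,5))
E
```

```text
time_s: 13.52
position: [0.4682, -0.0144, 0.3825]
tool_rot: [[-0.0, -0.999, 0.038], [0.0, 0.038, 0.999], [-1.0, 0.0, 0.0]]
ft_force: [0.4, 0.8, 0.0]
grip_width: 0.0383
t 13.5167 pos [ 0.4682 -0.0144  0.3825] ang 87.8 w 0.0383 F [0.4 0.8 0. ] units [-3.92 -7.72  0.11] yaw 0.0 q [ -16.   15.   89.   -0.   76. -104.]
hinge [ 0.63844435 -0.0210528 ]
62 0.23 [[117.5  67.5]
 [117.7 -65.5]]
62 0.244 [[114.5  66.4]
 [114.8 -65.3]]
62 0.25 [[113.2  65.9]
 [113.5 -65.3]]
66 0.23 [[114.7  67.3]
 [115.  -65.6]]
66 0.244 [[111.8  66.3]
 [112.  -65.5]]
66 0.25 [[110.5  65.8]
 [110.8 -65.4]]
118 0.23 [[ 78.8  65.5]
 [ 79.1 -67.1]]
118 0.244 [[ 76.2  64.5]
 [ 76.5 -67. ]]
118 0.25 [[ 75.1  64. ]
 [ 75.4 -66.9]]
```

View pics/scene11.png

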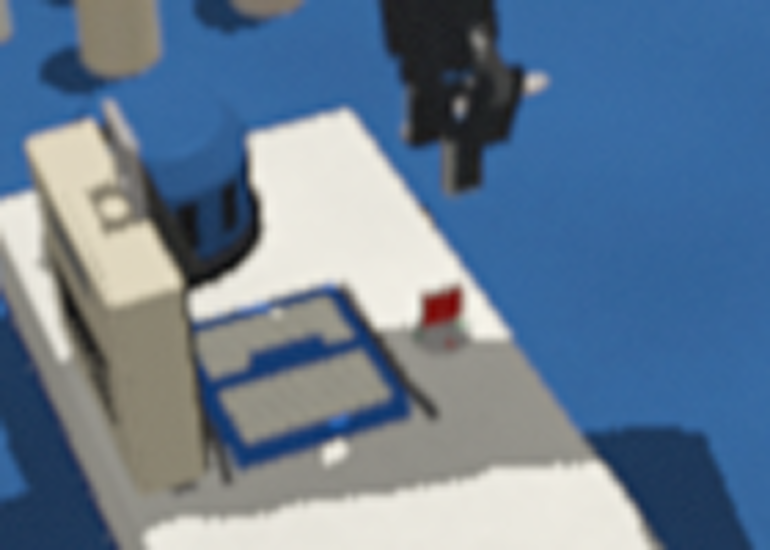

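View pics/top11.png

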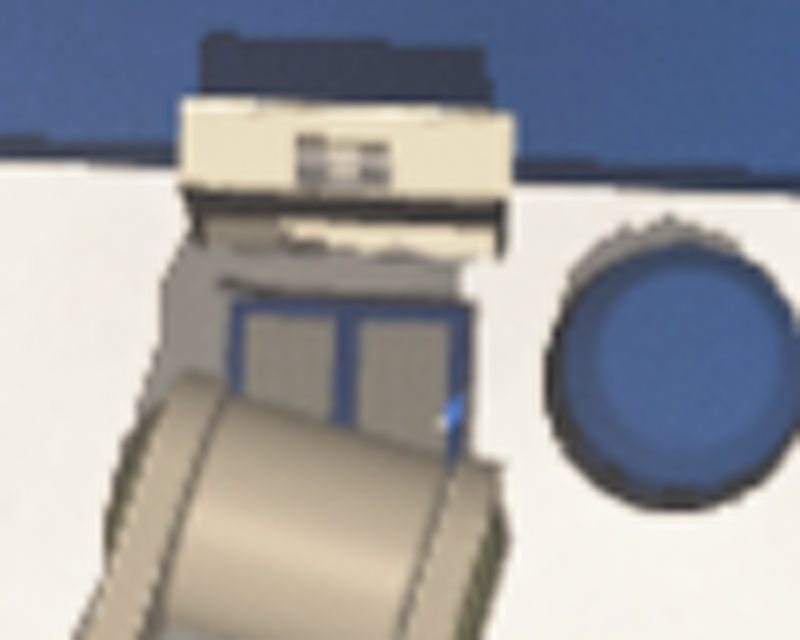

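```bash
python3 -m inch '[[1,[-0.95,0,0],0],[1,[-0.95,0,0],0],[1,[-0.95,0,0],0],[1,[-0.95,-0.2,0],0],[1,[-0.2,-0.9,0.02],0],[1,[0,-0.95,0.02],0],[1,[0,-0.95,0.02],0],[1,[0,-0.95,0.02],0]]' 25
python3 -m inch '[[1,[0,-0.95,0.01],0],[1,[0,-0.95,0.01],0],[1,[0,-0.95,0],0],[1,[0,-0.95,0],0],[1,[0,-0.1,0],0],[1,[0,0,0],0],[1,[0,0,0],0],[1,[0,0,0],0]]' 25
python3 - <<'E'
from h import *
go(.703,-.0235,.398,87.8)
for n in("scene","top"):
    im=optics.get_image(n); crop(n,im,*( (230,120,370,220) if n=="scene" else (275,120,375,200)),5.5 if n=="scene" else 8,n+"12")
E
```

```text
time_s: 14.28
position: [0.5883, -0.0166, 0.5004]
tool_rot: [[-0.001, -0.999, 0.039], [0.0, 0.039, 0.999], [-1.0, 0.001, 0.0]]
ft_force: [-0.4, -0.6, -0.2]
grip_width: 0.0
time_s: 14.95
position: [0.703, -0.0204, 0.5018]
tool_rot: [[0.0, -0.999, 0.038], [-0.0, 0.038, 0.999], [-1.0, -0.0, -0.0]]
ft_force: [-0.1, 0.2, 1.0]
grip_width: -0.0004
t 14.95 pos [ 0.703  -0.0204  0.5018] ang 87.79 w -0.0004 F [-0.1  0.2  1. ] units [ 3.46 -0.   -0.1 ] yaw -0.0 q [-11.  38.  31.  -0. 111. -99.]
```

View pics/scene12.png

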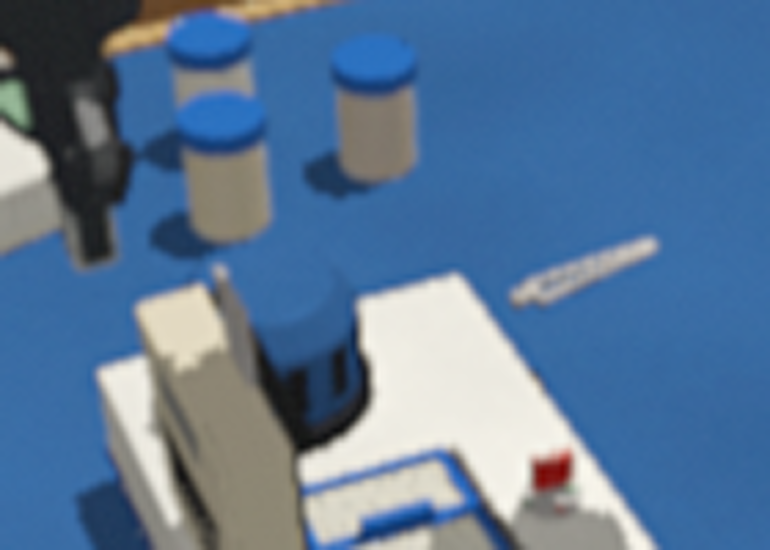

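View pics/top12.png

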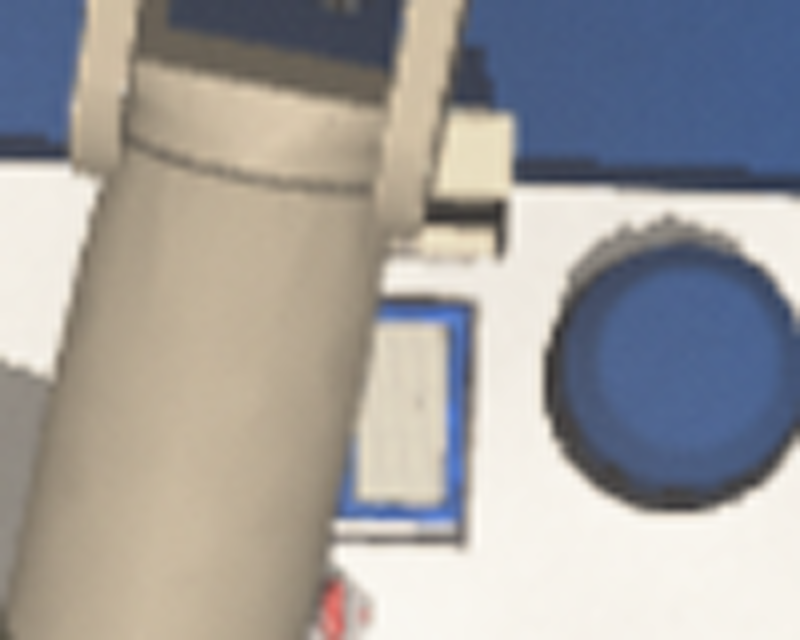

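```bash
python3 -m inch '[[1,[0.6,0,-0.05],0],[1,[0.6,0,-0.05],0],[1,[0.6,0,0],0],[1,[0.6,0,0],0],[1,[0.5,0,0],0],[1,[0.4,0,0],0],[1,[0.15,0,0],0],[1,[0,0,0],0]]' 25
python3 - <<'E'
from h import *
go(.6814,-.0225,.397,87.8)
for n in("scene",):
    im=optics.get_image(n); crop(n,im,*( (230,120,370,220) if n=="scene" else (275,120,375,200)),5.5 if n=="scene" else 8,n+"13")
E
```

```text
time_s: 15.72
position: [0.7033, -0.0235, 0.3974]
tool_rot: [[-0.001, -0.999, 0.039], [0.0, 0.039, 0.999], [-1.0, 0.001, 0.0]]
ft_force: [1.2, 0.8, 0.3]
grip_width: 0.0002
t 15.7167 pos [ 0.7033 -0.0235  0.3974] ang 87.78 w 0.0002 F [1.2 0.8 0.3] units [0.02 0.73 0.  ] yaw -0.0 q [-12.  39.  46.  -0.  96. -99.]
```

View pics/scene13.png

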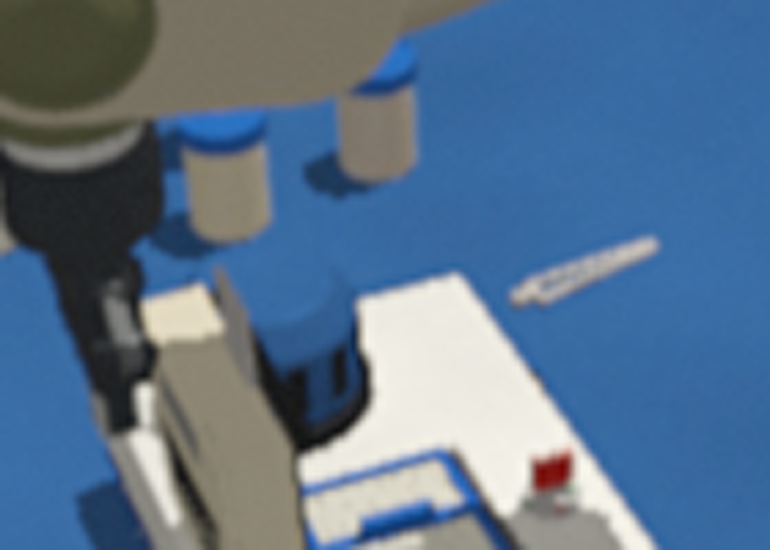

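Fingers are behind the cover, tips just below its top edge. Now push forward along the arc.

```bash
python3 -m inch '[[1,[0,0.2,0],0],[1,[0,0.2,0],0],[1,[0,0.2,0],0],[1,[0,0.15,0],0],[1,[0,0.15,0],0],[1,[-0.02,0.2,0],0],[1,[-0.03,0.2,0],0],[1,[-0.04,0.2,0],0]]' 25
python3 - <<'E'
from h import *
go(.6478,-.0225,.401,87.8)
im=optics.get_image("scene"); crop("s",im,230,120,370,220,5.5,"scene14")
E
```

```text
time_s: 16.43
position: [0.6581, -0.0218, 0.4007]
tool_rot: [[0.0, -0.999, 0.039], [-0.0, 0.039, 0.999], [-1.0, -0.0, -0.0]]
ft_force: [2.6, -0.5, -0.6]
grip_width: 0.0001
t 16.4333 pos [ 0.6581 -0.0218  0.4007] ang 87.78 w 0.0001 F [ 2.6 -0.5 -0.6] units [-0.01  0.34 -0.04] yaw -0.0 q [ -12.   33.   55.   -0.   91. -100.]
```

View pics/scene14.png

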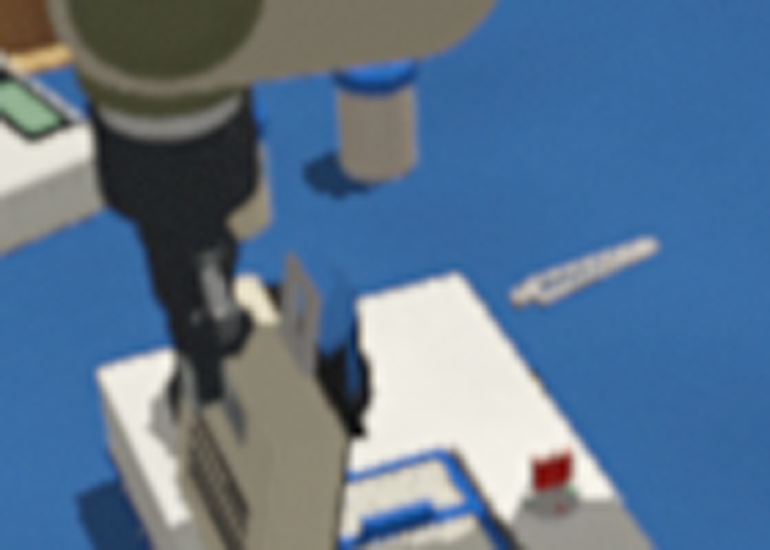

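```bash
python3 -m inch '[[1,[0,0.3,0],0],[1,[0.02,0.3,0],0],[1,[0.03,0.3,0],0],[1,[0.04,0.3,0],0],[1,[0.06,0.28,0],0],[1,[0.09,0.27,0],0],[1,[0.11,0.27,0],0],[1,[0.12,0.27,0],0]]' 25
python3 - <<'E'
from h import *
go(.5525,-.0225,.3627,87.8)
im=optics.get_image("scene"); crop("s",im,230,120,370,220,5.5,"scene15")
E
```

```text
time_s: 17.15
position: [0.5894, -0.0191, 0.3864]
tool_rot: [[-0.001, -0.999, 0.039], [-0.0, 0.039, 0.999], [-1.0, 0.001, -0.0]]
ft_force: [2.1, -0.2, 1.4]
grip_width: 0.0001
t 17.15 pos [ 0.5894 -0.0191  0.3864] ang 87.79 w 0.0001 F [ 2.1 -0.2  1.4] units [ 0.79  1.22 -0.16] yaw -0.0 q [ -13.   27.   70.   -0.   84. -101.]
```

View pics/scene15.png

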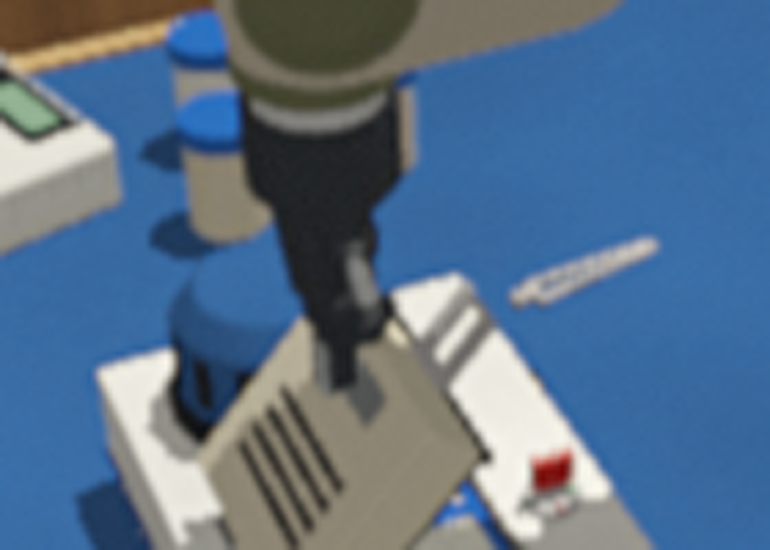

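```bash
python3 -m inch '[[1,[0.14,0.26,0],0],[1,[0.16,0.25,0],0],[1,[0.18,0.24,0],0],[1,[0.2,0.24,0],0],[1,[0.22,0.22,0],0],[1,[0.22,0.2,0],0],[1,[0.22,0.18,0],0],[1,[0.22,0.16,0],0]]' 25
python3 - <<'E'
from h import *
go(.5187,-.0165,.3157,87.8)
im=optics.get_image("scene"); crop("s",im,230,120,370,220,5.5,"scene16")
E
```

```text
time_s: 17.87
position: [0.5372, -0.017, 0.3392]
tool_rot: [[-0.001, -0.999, 0.039], [0.0, 0.039, 0.999], [-1.0, 0.001, 0.0]]
ft_force: [0.4, 0.4, 0.4]
grip_width: -0.0003
t 17.8667 pos [ 0.5372 -0.017   0.3392] ang 87.79 w -0.0003 F [0.4 0.4 0.4] units [ 0.78  0.62 -0.01] yaw -0.0 q [ -14.   24.   83.   -0.   74. -102.]
```

View pics/scene16.png

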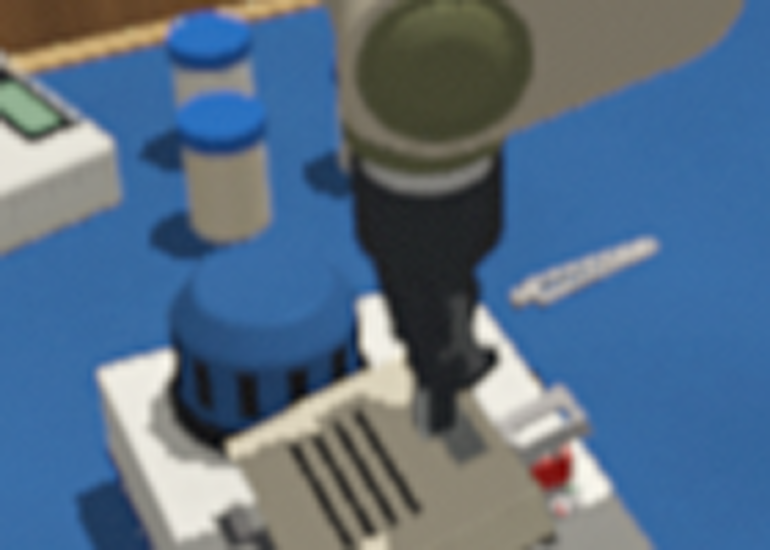

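```bash
python3 -m inch '[[1,[0.12,0.12,0],0],[1,[0.12,0.1,0],0],[1,[0.12,0.1,0],0],[1,[0.12,0.08,0],0],[1,[0.12,0.08,0],0],[1,[0.1,0.08,0],0],[1,[0.06,0.04,0],0],[1,[0,0,0],0]]' 25
python3 - <<'E'
from h import *
go(.5145,-.0165,.305,87.8)
im=optics.get_image("scene"); crop("s",im,250,130,390,230,5.5,"scene17")
E
```

```text
time_s: 18.58
position: [0.5194, -0.0164, 0.3164]
tool_rot: [[-0.001, -0.999, 0.039], [0.0, 0.039, 0.999], [-1.0, 0.001, 0.0]]
ft_force: [0.8, -0.7, 0.5]
grip_width: 0.0001
t 18.5833 pos [ 0.5194 -0.0164  0.3164] ang 87.79 w 0.0001 F [ 0.8 -0.7  0.5] units [ 0.38  0.16 -0.01] yaw -0.0 q [ -15.   24.   87.   -0.   69. -103.]
```

View pics/scene17.png

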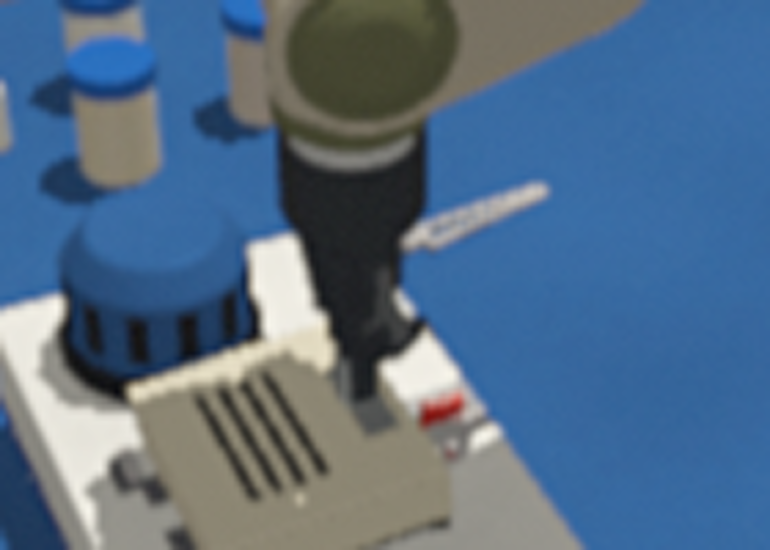

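```bash
python3 -m inch '[[1,[0.06,0.05,0],0],[1,[0.06,0.04,0],0],[1,[0.06,0.03,0],0],[1,[0.06,0.02,0],0],[1,[0.05,0.01,0],0],[1,[0.04,0,0],0],[1,[0.03,0,0],0],[1,[0,0,0],0]]' 25
python3 -c "
from h import *
go(.5145,-.0165,.305,87.8)"
```

```text
time_s: 19.3
position: [0.515, -0.0162, 0.3068]
tool_rot: [[0.001, -0.999, 0.038], [-0.0, 0.038, 0.999], [-1.0, -0.001, -0.0]]
ft_force: [-1.1, 0.2, 8.6]
grip_width: 0.0002
t 19.3 pos [ 0.515  -0.0162  0.3068] ang 87.79 w 0.0002 F [-1.1  0.2  8.6] units [ 0.06  0.02 -0.01] yaw -0.0 q [ -15.   24.   89.   -0.   67. -103.]
```

```bash
python3 -m inch '[[1,[0.03,0,0],0],[1,[0.03,0,0],0],[1,[0.03,0,0],0],[1,[0,0,0],0],[1,[0,0,0],0],[1,[0,0,0],0],[1,[0,0,0],0],[1,[0,0,0],0]]' 25
python3 -m inch '[[1,[0.03,0,0],0],[1,[0.03,0,0],0],[1,[0,0,0],0],[1,[0,0,0],0],[1,[0,0,0],0],[1,[0,0,0],0],[1,[0,0,0],0],[1,[0,0,0],0]]' 25
```

```text
time_s: 19.97
position: [0.5147, -0.0161, 0.3053]
tool_rot: [[0.001, -0.999, 0.038], [-0.001, 0.038, 0.999], [-1.0, -0.001, -0.001]]
ft_force: [-7.3, 1.9, 21.7]
grip_width: 0.0001
time_s: 20.63
position: [0.5145, -0.016, 0.305]
tool_rot: [[0.002, -0.999, 0.038], [-0.001, 0.038, 0.999], [-1.0, -0.002, -0.001]]
ft_force: [-13.3, 1.9, 36.4]
grip_width: 0.0
```

```bash
python3 -m inch '[[1,[-0.02,0.02,0],0],[1,[0,0,0],0],[1,[0,0,0],0],[1,[0,0,0],0],[1,[0,0,0],0],[1,[0,0,0],0],[1,[0,0,0],0],[1,[0,0,0],0]]' 25
python3 - <<'E'
from h import *
go(.5145,-.0165,.305,87.8)
for n in("scene","top"):
    im=optics.get_image(n); crop(n,im,*( (250,130,390,230) if n=="scene" else (225,120,385,220)),5.5 if n=="scene" else 5,n+"18")
    cv2.imwrite(f"pics/{n}full18.png",im[:,:,::-1])
E
```

```text
time_s: 21.3
position: [0.5143, -0.0161, 0.3051]
tool_rot: [[0.003, -0.999, 0.038], [-0.001, 0.038, 0.999], [-1.0, -0.003, -0.001]]
ft_force: [-8.9, 1.2, 29.3]
grip_width: -0.0002
t 21.3 pos [ 0.5143 -0.0161  0.3051] ang 87.81 w -0.0002 F [-8.9  1.2 29.3] units [ 0.   -0.01 -0.01] yaw 0.0 q [ -15.   24.   89.   -0.   67. -103.]
```

View pics/scene18.png

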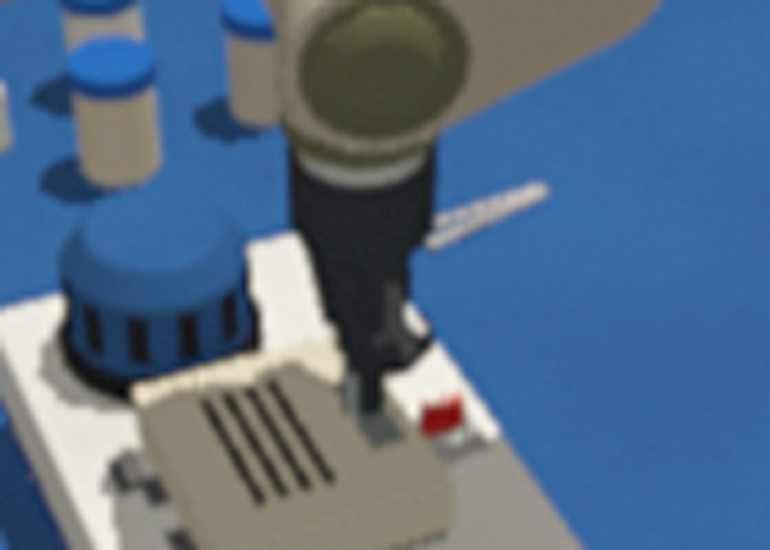

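View pics/topfull18.png

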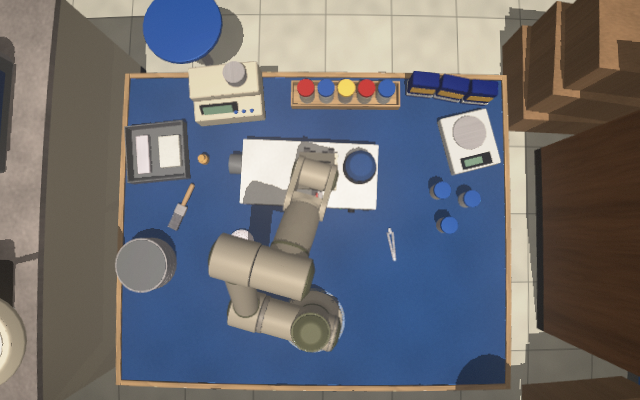

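```bash
python3 -c "
from h import *
go(.5145,-.0165,.305,87.8)
print(env.close_job())"
```

```text
t 21.4 pos [ 0.5143 -0.016   0.3052] ang 87.81 w 0.0001 F [-9.3  2.1 29.2] units [ 0.01 -0.01 -0.01] yaw 0.0 q [ -15.   24.   89.   -0.   67. -103.]
the job is handed in; nothing more can be done
None
```

I carried out the four steps in the order you asked and handed the job in at 21.4 s, with the fingers still holding the cover pressed down.

- **Cassette:** I gripped it by its rib and slid it flat between the rails. At the end stop the push force rose to about 19 N. Both cameras then showed it seated between the rails.
- **Wing fastener:** I gripped the wing and turned it about 46° clockwise to line up with the slot. After I let go it looked parallel to the cassette's edge, and it came up through the tongue's slot with no jam as the cover went down.
- **Cover:** The fingertips stand on the pad 42 mm above the deck, which is the height given for fully home. They press with a steady 29 N or so, against about 13 N to squeeze the seal. It reached 36 N briefly before I eased off.

**Less certain:** About 9 N of sideways force remained at the fingertips. I judged the wing's alignment from the pictures and the gripper's angle, since its joint angle isn't reported. The final pictures showed the jars, tweezers, brush and weight where they were. The arm mostly hid the dish, so I couldn't check that fully.

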